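Nest the pastry cutters on their tin bases

ROBOT

A 7-joint arm with a two-finger parallel gripper is mounted at the origin on the work surface. World frame = base frame: x ahead of the robot, y to its left, z up, the work surface at z = 0. Lengths are in mm, angles in rad, forces in N, time in s.
With the tool pointing down it reaches from about 400 to 875 mm from the base axis. Payload 4.4 kg.
Tool frame: the origin (TCP) lies midway between the tips of the shut fingers; the grasp point (between the pads) lies 19 mm behind it; z points along the fingers, y is the line along which they close (so a half turn about z gives the same grasp; the last joint's range is limited). The gripper opens to 85 mm and grips with 20 to 120 N. Pads are 22 mm wide; open, the fingers measure 114 mm over their backs; the gripper's body (76 mm by 85 mm) begins 54 mm behind the grasp point. The pads swing forward as they close: fully open they stand 13 mm farther back than shut.
Start: joints at [-1.233, 0.628, 0.038, 1.517, -0.027, 0.996, -0.02], TCP at [255.373, 597.748, 231.313] pointing down, gripper open.
Joint ranges: [-3.06, 3.06], [-0.37, 2.12], [-1.25, 1.32], [0.18, 2.47], [-1.1, 4.24], [0.23, 1.98], [-2.94, 2.94]. Speed limits (rad/s): [2.57, 2.57, 3.14, 3.14, 3.14, 3.14, 3.14].

INTERFACE

Orientations are given as [roll, pitch, yaw] about the fixed x, y, z axes, in that order (R = Rz(yaw) Ry(pitch) Rx(roll)).
In Python, from cell import readout, optics, order gives the robot as it stands.
- The arm moves only by the shell command python3 -m jog 'ROWS'. ROWS is a JSON object of lists of equal length, an entry for each row: "claw": the opening, from 0 (shut) to 1 (fully open); "xyz": the shift along the tool's x, y, z each as a share of 0.1 m, from -1 to 1, a list of three; "twist": the turn, a rotation vector about the tool's x, y, z each as a share of 180 degrees, from -1 to 1, a list of three. A call has 1 to 12 rows; each row shifts and turns the commanded pose from where the row before left it, along the tool's axes as they then stand; what a row does not reach is not made up. A row lasts 1/8 s, in which the tool goes at most 62.5 mm and 10.7 degrees, less where a joint would pass 70% of its speed; a pose out of reach is approached as far as the arm can. A call with a number of a shift or a turn outside -1 to 1 is refused whole. A call with a gripper value outside its range is refused whole. The fingers move at their own pace and stop on an object; the grip force is fixed at half the most. Time passes only in rows, so rows that do not move let the fingers close. It gives the time, the measured TCP pose, the force, the opening and the grip force at its end, in the units of the state.
- readout.read_state(): the state, without advancing time (a new reading comes with each control period).
- optics.get_image(name): name is "scene" or "top" or "wrist"; returns a dict with "color" (400x640x3 uint8, red, green, blue), "fovy" (degrees; the focal length in pixels is half the picture's height over the tangent of half this angle, whatever the lens; pixels are square), "cx", "cy" (the principal point, pixels), "view" (4x4, takes a point from world to camera coordinates). Camera axes: x right, y up, looking along -z (the intrinsics and any distortion apply to the point x, -y, -z); pixel columns grow to the right and rows downward; lengths in mm; the calibration is good to about 2 mm. A picture is of the moment at which its call begins. There is no depth.
- order.finish_job(): hands the job in; it is judged then, once.
Trained networks look in the newest picture that a camera, given by its name, has taken for a name from the list of things; names that differ only in an ending like _2 or _b are one class to them, and where a whole thing is asked for, a point or a joint stands for the part that bears it (a point fixed in the world has none). Each returns a list of dicts, best first, with "score" (0 to 1); they miss things now and then, are a little off and sometimes report something else, mostly with a low value. They report only what shows in the picture. A call takes as long as a camera call.
- optics.boxes_of(camera, label): "rect" ([left, top, width, height] in pixels, round what is visible of it).
The state is a dict: "clock": time; "qpos": joint angles; "qd": joint speeds; "tau": joint torques, N m; "eef_pos": TCP position; "tool_rot": TCP orientation; "force": force on the tool from outside, world axes, zero at the start; "torque": the same for the moment, N m; "width": finger opening in mm; "gripper_force": force on a finger pad.
Only numpy, scipy, OpenCV 4.12 (cv2) and the standard library are available. Lean on these libraries where they do the work, as an engineer would, in place of code of your own. Each camera call takes 0.05 s, during which the arm holds its last target. There are 200 camera calls.

TASK

Put the pastry cutters away, nested by shape and size, each shape in the middle of its own tin base: first the three round ones on the round base, then the two square ones on the square base. In each set begin with the smallest and put each next size down around those already there, so that all end up standing flat on the base, one inside the other. Set them down rather than dropping them, and do not disturb the star cutter, the little bowl or the jar.

Things in the scene. Friction and masses are not known exactly. Their poses are not given: they have to be found in the camera images.
- round_small: the smallest of three plain round pastry cutters: an upright ring of bright steel strip, outside diameter 28 mm, inside 24 mm (wall 2 mm), 35 mm high. Loose, about 30 g, stands on the counter, open at top and bottom. Origin at the centre of its lower edge, z up.
- round_medium: the middle one of three plain round pastry cutters: an upright ring of bright steel strip, outside diameter 46 mm, inside 42 mm (wall 2 mm), 35 mm high. Loose, about 45 g, stands on the counter, open at top and bottom. Origin at the centre of its lower edge, z up.
- round_large: the largest of three plain round pastry cutters: an upright ring of bright steel strip, outside diameter 64 mm, inside 60 mm (wall 2 mm), 35 mm high. Loose, about 60 g, stands on the counter, open at top and bottom. Origin at the centre of its lower edge, z up.
- square_small: the smaller of two plain square pastry cutters: four upright walls of bright steel strip, 42 mm square outside, 38 mm inside (wall 2 mm), 35 mm high. Loose, about 45 g, stands on the counter, open at top and bottom. Origin at the centre of its lower edge, z up. Its x and y axes are square to its sides.
- square_large: the larger of two plain square pastry cutters: four upright walls of bright steel strip, 60 mm square outside, 56 mm inside (wall 2 mm), 35 mm high. Loose, about 70 g, stands on the counter, open at top and bottom. Origin at the centre of its lower edge, z up. Its x and y axes are square to its sides.
- round_base: flat round bottom of a cutter tin, grey painted metal, 110 mm in diameter, 4 mm thick, no rim, fixed to the counter. Origin at the centre of its underside: its top is 4 mm higher.
- square_base: flat square bottom of a cutter tin, grey painted metal, 110 mm square, 4 mm thick, no rim, fixed to the counter. Origin at the centre of its underside: its top is 4 mm higher. Its x and y axes are square to its sides; it may lie turned.
- star_cutter: bystander: a five-pointed star cutter of the same steel strip, 72 mm across (points 36 mm from the centre), 30 mm high. Loose, origin at the centre of its lower edge.
- ramekin: bystander: a small white china bowl, 76 mm across the rim, 42 mm high. Loose, origin at the centre of its underside.
- spice_jar: bystander: a small amber glass jar with a steel cap, 42 mm in diameter, 60 mm high. Loose, origin at the centre of its underside.

How it is judged (in metres and radians):
On the way, in this order (a step that is already met when the one before it is completed fails the run):
1. the round small cutter stands flat on the round base, released, with those placed before it still in place (horizontal distance between round_small and round_base below 0.02 m and z of round_small in the frame of round_base between 0.001 and 0.008 m and angle between round_small's own z axis and vertical below 0.1 rad and linear speed of round_small below 0.03 m/s and contact force between the fingers and round_small below 0.2 N), for 0.2 s.
2. the round medium cutter stands flat on the round base, around the round small one, released, with those placed before it still in place (horizontal distance between each of round_small, round_medium and round_base below 0.02 m and z of round_small in the frame of round_base between 0.001 and 0.008 m and angle between each of round_small, round_medium's own z axis and vertical below 0.1 rad and z of round_medium in the frame of round_base between 0.001 and 0.008 m and horizontal distance between round_medium and round_small below 0.011 m and linear speed of round_medium below 0.03 m/s and contact force between the fingers and round_medium below 0.2 N), for 0.2 s.
3. the round large cutter stands flat on the round base, around the round medium one, released, with those placed before it still in place (horizontal distance between each of round_small, round_medium, round_large and round_base below 0.02 m and z of round_small in the frame of round_base between 0.001 and 0.008 m and angle between each of round_small, round_medium, round_large's own z axis and vertical below 0.1 rad and z of round_medium in the frame of round_base between 0.001 and 0.008 m and horizontal distance between round_medium and round_small below 0.011 m and z of round_large in the frame of round_base between 0.001 and 0.008 m and horizontal distance between round_large and round_medium below 0.011 m and linear speed of round_large below 0.03 m/s and contact force between the fingers and round_large below 0.2 N), for 0.2 s.
4. the square small cutter stands flat on the square base, released, with those placed before it still in place (horizontal distance between each of round_small, round_medium, round_large and round_base below 0.02 m and z of round_small in the frame of round_base between 0.001 and 0.008 m and angle between each of round_small, round_medium, round_large, square_small's own z axis and vertical below 0.1 rad and z of round_medium in the frame of round_base between 0.001 and 0.008 m and horizontal distance between round_medium and round_small below 0.011 m and z of round_large in the frame of round_base between 0.001 and 0.008 m and horizontal distance between round_large and round_medium below 0.011 m and horizontal distance between square_small and square_base below 0.02 m and z of square_small in the frame of square_base between 0.001 and 0.008 m and linear speed of square_small below 0.03 m/s and contact force between the fingers and square_small below 0.2 N), for 0.2 s.
5. the square large cutter stands flat on the square base, around the square small one, released, with those placed before it still in place (horizontal distance between each of round_small, round_medium, round_large and round_base below 0.02 m and z of round_small in the frame of round_base between 0.001 and 0.008 m and angle between each of round_small, round_medium, round_large, square_small, square_large's own z axis and vertical below 0.1 rad and z of round_medium in the frame of round_base between 0.001 and 0.008 m and horizontal distance between round_medium and round_small below 0.011 m and z of round_large in the frame of round_base between 0.001 and 0.008 m and horizontal distance between round_large and round_medium below 0.011 m and horizontal distance between each of square_small, square_large and square_base below 0.02 m and z of square_small in the frame of square_base between 0.001 and 0.008 m and z of square_large in the frame of square_base between 0.001 and 0.008 m and horizontal distance between square_large and square_small below 0.011 m and linear speed of square_large below 0.03 m/s and contact force between the fingers and square_large below 0.2 N), for 0.2 s.
At the end, for the whole second after the job is handed in: All five cutters stand released and at rest, flat (within 4 mm, 0.1 rad) on the base of their shape, centres within 20 mm of its centre, each larger one around the next smaller (centres within 11 mm), placed in the order asked; star, bowl and jar upright, moved under 30 mm (horizontal distance between each of round_small, round_medium, round_large and round_base below 0.02 m and z of round_small in the frame of round_base between 0.001 and 0.008 m and angle between each of round_small, round_medium, round_large, square_small, square_large's own z axis and vertical below 0.1 rad and linear speed of each of round_small, round_medium, round_large, square_small, square_large below 0.02 m/s and angular speed of each of round_small, round_medium, round_large, square_small, square_large below 0.3 rad/s and z of round_medium in the frame of round_base between 0.001 and 0.008 m and horizontal distance between round_medium and round_small below 0.011 m and z of round_large in the frame of round_base between 0.001 and 0.008 m and horizontal distance between round_large and round_medium below 0.011 m and horizontal distance between each of square_small, square_large and square_base below 0.02 m and z of square_small in the frame of square_base between 0.001 and 0.008 m and z of square_large in the frame of square_base between 0.001 and 0.008 m and horizontal distance between square_large and square_small below 0.011 m); the robot touches nothing.
It fails at once if the star cutter is shifted by more than 30 mm or tipped over (distance of star_cutter from where it was at the start of the episode above 0.03 m or angle between star_cutter's own z axis and vertical above 0.5 rad).
It fails at once if the ramekin is shifted by more than 30 mm or tipped over (distance of ramekin from where it was at the start of the episode above 0.03 m or angle between ramekin's own z axis and vertical above 0.5 rad).
It fails at once if the spice jar is shifted by more than 30 mm or tipped over (distance of spice_jar from where it was at the start of the episode above 0.03 m or angle between spice_jar's own z axis and vertical above 0.5 rad).
It fails at once if a cutter is dropped onto its base (falls free at more than 0.6 m/s, about 18 mm of fall) ((horizontal distance between round_small and round_base below 0.05 m and z of round_small in the frame of round_base below 0.05 m and linear speed of round_small above 0.6 m/s and contact force between the fingers and round_small below 0.1 N) or (horizontal distance between round_medium and round_base below 0.05 m and z of round_medium in the frame of round_base below 0.05 m and linear speed of round_medium above 0.6 m/s and contact force between the fingers and round_medium below 0.1 N) or (horizontal distance between round_large and round_base below 0.05 m and z of round_large in the frame of round_base below 0.05 m and linear speed of round_large above 0.6 m/s and contact force between the fingers and round_large below 0.1 N) or (horizontal distance between square_small and square_base below 0.05 m and z of square_small in the frame of square_base below 0.05 m and linear speed of square_small above 0.6 m/s and contact force between the fingers and square_small below 0.1 N) or (horizontal distance between square_large and square_base below 0.05 m and z of square_large in the frame of square_base below 0.05 m and linear speed of square_large above 0.6 m/s and contact force between the fingers and square_large below 0.1 N)).
It also fails if it takes over 128 s, if anything falls off the work surface, if the arm or the gripper's body presses on something with over 40 N, if the wrist force passes 120 N, or if a joint passes its speed limit or range.

## Working session

There is one attempt and no reset: what is moved stays moved. The work goes in short steps, Python scripts to look and compute and a shell command to move; the robot and the scene stay as the last step left them, time stands still between calls to the robot, and variables do not carry over. Pictures are saved under pics/ and viewed, at most 14 in all, crops included, and the job is handed in when it is done.

```bash
ls; mkdir -p pics; python3 - <<'E'
from cell import readout, optics
import cv2
s=readout.read_state(); print(s)
for n in("top","scene"):
    d=optics.get_image(n); cv2.imwrite(f"pics/{n}0.png",d["color"][:,:,::-1]); print(n,{k:v for k,v in d.items() if k!="color"})
    for l in["round_small","round_medium","round_large","square_small","square_large","round_base","square_base","star_cutter","ramekin","spice_jar"]:
        print(l,[(round(b["score"],2),[round(x) for x in b["rect"]]) for b in optics.boxes_of(n,l)[:3]])
E
```

```text
pics
{'clock': 0.0, 'qpos': array([-1.23282309,  0.62931854,  0.03842127,  1.51837702, -0.02699951,
        0.99627841, -0.02000594]), 'qd': array([-2.58363264e-04,  1.01527659e-03, -8.77586911e-05,  2.74595813e-05,
       -8.79141080e-04,  7.04374044e-04,  1.65107697e-03]), 'tau': array([ 2.10502481e-04, -5.63405156e+01,  1.22618202e+00, -1.93450177e+01,
        1.10082608e-02,  1.04660302e-02,  1.87819978e-05]), 'eef_pos': array([255.0975105 , 597.17552399, 230.40369311]), 'tool_rot': array([-3.13972866e+00,  1.15218876e-05,  2.73783028e+00]), 'force': array([ 0.19026156, -0.01604338,  1.18180368]), 'torque': array([ 0.01483236, -0.01718604, -0.05287362]), 'gripper_force': 0.0, 'width': 85.54612507444614}
top {'fovy': 54.4528311217144, 'cx': 322.099291252612, 'cy': 196.13760496436095, 'view': array([[-9.23279526e-03, -9.99779345e-01,  1.88683961e-02,
        -1.20705061e+01],
       [ 9.96966430e-01, -7.74520602e-03,  7.74464307e-02,
        -5.18822696e+02],
       [-7.72832021e-02,  1.95262045e-02,  9.96817954e-01,
        -8.82575688e+02],
       [ 0.00000000e+00,  0.00000000e+0
[... 651 characters left out ...]
98555e-01,
         3.78433594e+02],
       [ 4.77016271e-01,  2.50842404e-01,  8.42338154e-01,
        -1.13227010e+03],
       [ 0.00000000e+00,  0.00000000e+00,  0.00000000e+00,
         1.00000000e+00]])}
round_small [(0.75, [381, 252, 17, 23])]
round_medium [(0.56, [214, 107, 24, 24])]
round_large [(0.97, [277, 130, 28, 32])]
square_small [(0.66, [392, 183, 34, 34]), (0.17, [458, 212, 43, 37])]
square_large []
round_base [(0.63, [461, 212, 38, 32]), (0.62, [219, 170, 47, 48])]
square_base [(0.87, [153, 142, 71, 52])]
star_cutter [(0.95, [460, 210, 41, 34])]
ramekin [(0.86, [451, 282, 42, 46]), (0.59, [216, 108, 20, 23]), (0.59, [343, 152, 19, 26])]
spice_jar [(0.62, [344, 153, 19, 26])]
```

```bash
python3 - <<'E'
import cv2
a=cv2.imread("pics/top0.png");cv2.imwrite("pics/t1.png",cv2.resize(a[100:280,120:520],(800,360),interpolation=cv2.INTER_CUBIC))
a=cv2.imread("pics/scene0.png");cv2.imwrite("pics/s1.png",cv2.resize(a[90:350,130:530],(800,520),interpolation=cv2.INTER_CUBIC))
E
```

```text
(no output)
```

View pics/t1.png

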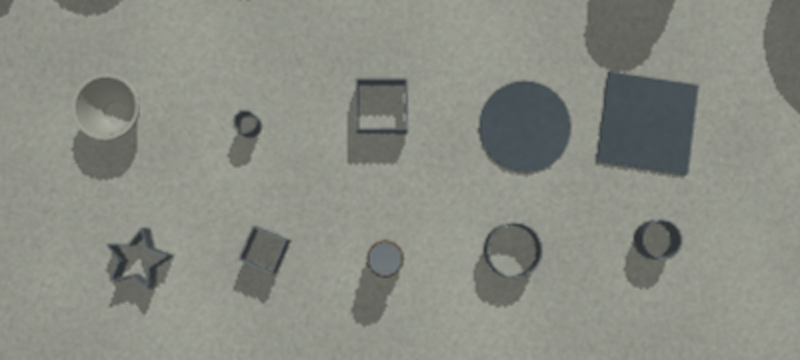

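View pics/s1.png

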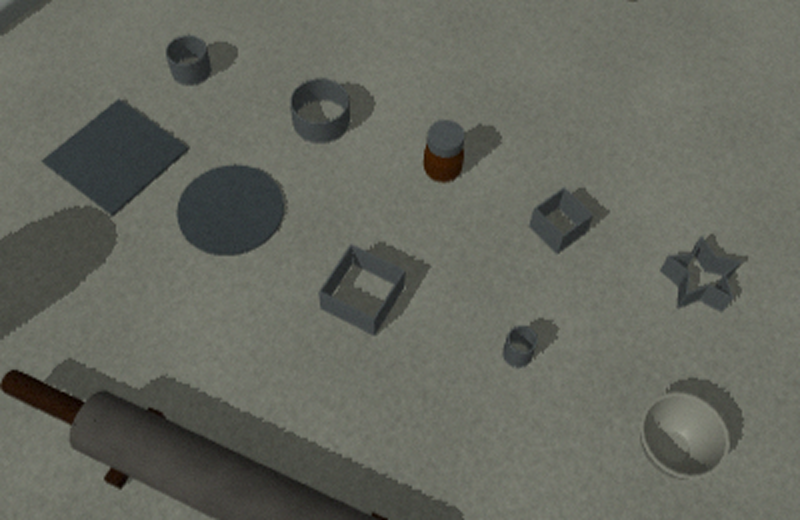

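```bash
cat > h.py <<'E'
import numpy as np, cv2
from cell import readout, optics
from scipy.spatial.transform import Rotation as R
def snap(n,f=None):
    d=optics.get_image(n)
    if f: cv2.imwrite("pics/"+f,d["color"][:,:,::-1])
    return d
def cam(d): return d["view"],200/np.tan(np.radians(d["fovy"]/2)),d["cx"],d["cy"]
def ray(d,u,v):
    V,f,cx,cy=cam(d); r=V[:3,:3].T@np.array([(u-cx)/f,-(v-cy)/f,-1]); return -V[:3,:3].T@V[:3,3],r
def atz(d,u,v,z):
    o,r=ray(d,u,v); return o+r*(z-o[2])/r[2]
def proj(d,P):
    V,f,cx,cy=cam(d); P=np.atleast_2d(P); p=P@V[:3,:3].T+V[:3,3]
    return np.c_[cx+f*p[:,0]/-p[:,2],cy-f*p[:,1]/-p[:,2]]
def tri(rs):
    A=0;b=0;
    for o,r in rs:
        r=r/np.linalg.norm(r);M=np.eye(3)-np.outer(r,r);A=A+M;b=b+M@o
    p=np.linalg.solve(A,b); return p,[float(round(np.linalg.norm(np.cross(p-o,r/np.linalg.norm(r))),1)) for o,r in rs]
E
python3 - <<'E'
from h import *
np.set_printoptions(precision=1,suppress=True)
t=snap("top");s=snap("scene");w=snap("wrist","w0.png")
T=dict(rs=(247,121),rm=(658,239),rl=(513,249),ss=(266,249),sl=(382,106),rb=(525,127),sb=(647,124),jar=(385,258),ram=(107,107),star=(140,257))
S=dict(rs=(520,338),rm=(188,47),rl=(320,98),ss=(562,210),sl=(363,281),rb=(232,209),sb=(115,157),jar=(446,137),ram=(685,432),star=(706,268))
for k in T:
    a=np.array(T[k])/2+[120,100];b=np.array(S[k])/2+[130,90]
    print(k,*tri([ray(t,*a),ray(s,*b)]),"top@35",atz(t,*a,35 if k[1]!='b' else 4)[:2])
print(readout.read_state()["eef_pos"],R.from_euler("xyz",readout.read_state()["tool_rot"]).as_matrix());V=w["view"];print(V,w["fovy"],w["cx"],w["cy"],-V[:3,:3].T@V[:3,3])
E
```

```text
rs [601.6 164.1  30.6] [0.1, 0.1] top@35 [600.9 163.2]
rm [ 462.2 -306.4   37.3] [1.2, 1.2] top@35 [ 461.7 -306.1]
rl [ 452.1 -139.9   36.1] [0.6, 0.6] top@35 [ 451.8 -139.5]
ss [454.  142.7  30.5] [1.2, 1.2] top@35 [454.4 140.9]
sl [618.9   8.6  26.6] [0.1, 0.1] top@35 [617.4   8.5]
rb [ 598.1 -162.6   -4.9] [0.7, 0.7] top@35 [ 597.  -161.7]
sb [ 602.2 -313.4   -9.4] [0.5, 0.5] top@35 [ 599.7 -308.3]
jar [443.    6.3  50.4] [0.2, 0.2] top@35 [443.    6.3]
ram [617.  322.2  39.4] [0.9, 0.9] top@35 [618.  322.9]
star [445.8 288.2  26.6] [3.1, 3.1] top@35 [446.7 282.5]
[255.4 597.7 231.3] [[-0.9  0.4 -0. ]
 [ 0.4  0.9 -0. ]
 [ 0.  -0.  -1. ]]
[[   0.4    0.9    0.  -649.7]
 [  -0.9    0.4   -0.3   44.1]
 [  -0.3    0.1    0.9 -380.6]
 [   0.     0.     0.     1. ]] 62.870829330767414 323.4317708764126 197.2659593655691 [178.1 630.3 374.1]
```

```bash
python3 -m jog '{"claw":[1,1,1,1,1,1,1],"xyz":[[0,0,0],[0,0,0],[0,0,0],[0,0,0],[0,0,0],[0,0,0],[0,0,0]],"twist":[[0,0,0.0532],[0,0,0.0532],[0,0,0.0532],[0,0,0.0532],[0,0,0.0532],[0,0,0.0532],[0,0,0.053]]}'
python3 -m jog '{"claw":[1,1,1,1,1,1,1,1,1,1,1,1],"xyz":[[-0.434,0.347,0.1],[-0.434,0.347,0.1],[-0.434,0.347,0.1],[-0.434,0.347,0.1],[-0.434,0.347,0.1],[-0.434,0.347,0.1],[-0.434,0.347,0.1],[-0.434,0.347,0.1],[-0.434,0.347,0.1],[-0.434,0.347,0.1],[0,0,0],[0,0,0]],"twist":[[0,0,0],[0,0,0],[0,0,0],[0,0,0],[0,0,0],[0,0,0],[0,0,0],[0,0,0],[0,0,0],[0,0,0],[0,0,0],[0,0,0]]}'
python3 - <<'E'
from h import *
w=snap("wrist","w1.png");print(w["view"].round(3),readout.read_state()["qpos"].round(2)); np.save("w1.npy",w)
E
```

```text
clock: 2.12
eef_pos: [255.2, 597.8, 231.3]
tool_rot: [-3.141, -0.0, 1.563]
force: [0.0, 0.3, -0.4]
width: 85.6
gripper_force: 0.0
clock: 3.62
eef_pos: [601.0, 163.5, 131.1]
tool_rot: [-3.141, -0.001, 1.568]
force: [-0.6, 1.2, 0.3]
width: 85.6
gripper_force: 0.0
[[ 1.00000e+00 -2.00000e-03 -1.00000e-03 -6.01449e+02]
 [ 2.00000e-03  9.45000e-01 -3.28000e-01 -1.44870e+02]
 [ 1.00000e-03  3.28000e-01  9.45000e-01 -3.40696e+02]
 [ 0.00000e+00  0.00000e+00  0.00000e+00  1.00000e+00]] [-0.47  0.72  0.27  1.69 -0.26  0.76 -0.08]
```

View pics/w1.png

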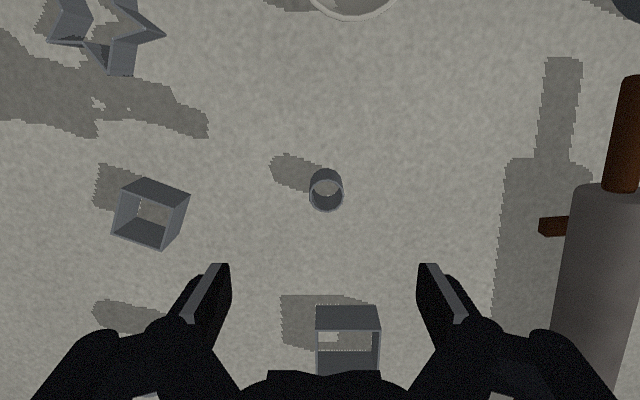

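```bash
cat >> h.py <<'E'
from scipy.optimize import minimize
SH=dict(rs=('r',14,35),rm=('r',23,35),rl=('r',32,35),ss=('s',21,35),sl=('s',30,35),rb=('r',55,4),sb=('s',55,4))
def pts(k,x,y,z,a):
    t,r,h=SH[k]
    th=np.linspace(0,2*np.pi,48,endpoint=False) if t=='r' else a+np.pi/4+np.arange(4)*np.pi/2
    q=r*(1 if t=='r' else 2**.5)*np.c_[np.cos(th),np.sin(th)]+[x,y]
    return np.vstack([np.c_[q,np.full(len(q),z+d)] for d in(0,h)])
def steel(d):
    c=cv2.GaussianBlur(d["color"],(3,3),0).astype(int); return ((c[:,:,2]-c[:,:,0])>3).astype(np.uint8)
def hullmask(p):
    m=np.zeros((800,1280),np.uint8); h=cv2.convexHull(p.astype(np.float32))
    cv2.fillConvexPoly(m,np.round((h*2+.5)*16).astype(np.int32),1,shift=4); return m
def target(d,k,x0):
    """hull of the steel component near predicted place"""
    m=cv2.morphologyEx(steel(d),cv2.MORPH_CLOSE,np.ones((3,3)))
    n,L,st,c=cv2.connectedComponentsWithStats(m)
    H=hullmask(proj(d,pts(k,*x0)))[::2,::2]
    cnt=np.bincount(L[H>0],minlength=n); cnt[0]=0; i=cnt.argmax()
    if cnt[i]<20: return None
    yx=np.argwhere(L==i)[:,::-1]
    q=np.vstack([yx+o for o in([-.5,-.5],[.5,.5],[-.5,.5],[.5,-.5])])
    return hullmask(q)
def fit(k,ds,x0,freez=False):
    z0=x0[2]; T=[(d,target(d,k,x0)) for d in ds]; T=[t for t in T if t[1] is not None]
    def cost(p):
        x=[p[0],p[1],z0+(p[3] if freez else 0),p[2]/30]; s=0
        for d,t in T:
            m=hullmask(proj(d,pts(k,*x))); s+=1-(m&t).sum()/max(1,(m|t).sum())
        return s/len(T)
    n=4 if freez else 3; p0=np.array([x0[0],x0[1],x0[3]*30,0][:n])
    sim=np.vstack([p0]+[p0+e for e in np.eye(n)*6])
    r=minimize(cost,p0,method="Nelder-Mead",options=dict(initial_simplex=sim,xatol=.03,fatol=1e-4))
    x=r.x; return dict(x=round(x[0],1),y=round(x[1],1),yaw=round(x[2]/30,3),z=round(z0+(x[3] if freez else 0),1),iou=round(1-r.fun,3),n=len(T))
X0=dict(rs=(601,163.5,0,0),rm=(462,-306,0,0),rl=(452,-140,0,0),ss=(454,142,0,-.35),sl=(618,8.5,0,0),rb=(597,-162,0,0),sb=(600,-309,0,-.1))
E
python3 - <<'E'
from h import *
t=snap("top");s=snap("scene");w=snap("wrist")
for k in X0:
    print(k,"ts",fit(k,[t,s],X0[k],True),"t",fit(k,[t],X0[k]))
for k in("rs","ss"): print(k,"w",fit(k,[w],X0[k]),"wts",fit(k,[w,t,s],X0[k],True))
print(readout.read_state()["eef_pos"])
E
```

```text
rs ts {'x': np.float64(600.9), 'y': np.float64(167.6), 'yaw': np.float64(0.077), 'z': np.float64(2.7), 'iou': np.float64(0.235), 'n': 2} t {'x': np.float64(600.1), 'y': np.float64(166.8), 'yaw': np.float64(-0.029), 'z': 0, 'iou': np.float64(0.406), 'n': 1}
rm ts {'x': np.float64(461.7), 'y': np.float64(-314.1), 'yaw': np.float64(-0.332), 'z': np.float64(-8.5), 'iou': np.float64(0.886), 'n': 2} t {'x': np.float64(461.5), 'y': np.float64(-310.4), 'yaw': np.float64(0.112), 'z': 0, 'iou': np.float64(0.92), 'n': 1}
rl ts {'x': np.float64(450.5), 'y': np.float64(-144.1), 'yaw': np.float64(0.401), 'z': np.float64(-6.9), 'iou': np.float64(0.409), 'n': 2} t {'x': np.float64(450.6), 'y': np.float64(-145.2), 'yaw': np.float64(0.047), 'z': 0, 'iou': np.float64(0.423), 'n': 1}
ss ts {'x': np.float64(454.2), 'y': np.float64(146.2), 'yaw': np.float64(-0.413), 'z': np.float64(1.5), 'iou': np.float64(0.559), 'n': 2} t {'x': np.float64(454.3), 'y': np.float64(146.2), 'yaw': np.float64(-0.416), 'z': 0, 'iou': np.float64(0.965), 'n': 1}
sl ts {'x': np.float64(621.4), 'y': np.float64(8.8), 'yaw': np.floa
[... 564 characters left out ...]
oat64(0.969), 'n': 2} t {'x': np.float64(602.1), 'y': np.float64(-308.8), 'yaw': np.float64(-0.144), 'z': 0, 'iou': np.float64(0.966), 'n': 1}
rs w {'x': np.float64(603.6), 'y': np.float64(165.3), 'yaw': np.float64(0.059), 'z': 0, 'iou': np.float64(0.913), 'n': 1} wts {'x': np.float64(603.5), 'y': np.float64(166.2), 'yaw': np.float64(0.029), 'z': np.float64(0.1), 'iou': np.float64(0.447), 'n': 3}
ss w {'x': np.float64(456.9), 'y': np.float64(144.6), 'yaw': np.float64(-0.402), 'z': 0, 'iou': np.float64(0.988), 'n': 1} wts {'x': np.float64(455.4), 'y': np.float64(145.2), 'yaw': np.float64(-0.399), 'z': np.float64(-0.5), 'iou': np.float64(0.664), 'n': 3}
[600.64769345 164.9468795  131.51486594]
```

```bash
python3 - <<'E'
s=open("h.py").read()
a=s.index("    cnt=np.bincount"); b=s.index("    yx=np.argwhere")
s=s[:a]+'''    D=cv2.dilate(H,np.ones((9,9)),iterations=1)
    cnt=np.bincount(L[D>0],minlength=n); ok=(cnt>.8*st[:,4])&(cnt>4); ok[0]=False
    if cnt[ok].sum()<20: return None
'''+s[b:].replace("np.argwhere(L==i)","np.argwhere(ok[L])").replace("round(x[0],1)","float(round(x[0],1))").replace("round(x[1],1)","float(round(x[1],1))").replace("round(x[2]/30,3)","float(round(x[2]/30,3))").replace("round(1-r.fun,3)","float(round(1-r.fun,3))")
open("h.py","w").write(s)
E
python3 - <<'E'
from h import *
t=snap("top");s=snap("scene");w=snap("wrist")
for k in("rm","rl","ss","sl","rb","sb"): print(k,"ts",fit(k,[t,s],X0[k],True))
for k in("rs","ss"): print(k,"w",fit(k,[w],X0[k]),"ws",fit(k,[w,s],X0[k],True))
E
```

```text
rm ts {'x': 461.7, 'y': -313.5, 'yaw': 0.304, 'z': np.float64(-6.4), 'iou': 0.889, 'n': 2}
rl ts {'x': 450.8, 'y': -143.0, 'yaw': 0.486, 'z': np.float64(-6.3), 'iou': 0.876, 'n': 2}
ss ts {'x': 454.0, 'y': 146.0, 'yaw': -0.394, 'z': np.float64(3.5), 'iou': 0.959, 'n': 1}
sl ts {'x': 620.2, 'y': 8.7, 'yaw': 0.023, 'z': np.float64(-4.5), 'iou': 0.924, 'n': 2}
rb ts {'x': 599.2, 'y': -162.8, 'yaw': 0.079, 'z': np.float64(-4.0), 'iou': 0.975, 'n': 2}
sb ts {'x': 603.2, 'y': -308.1, 'yaw': -0.155, 'z': np.float64(0.1), 'iou': 0.968, 'n': 2}
rs w {'x': 603.8, 'y': 165.7, 'yaw': -0.079, 'z': 0, 'iou': 0.911, 'n': 1} ws {'x': 603.9, 'y': 161.3, 'yaw': -0.026, 'z': np.float64(-12.2), 'iou': 0.973, 'n': 1}
ss w {'x': 457.2, 'y': 144.8, 'yaw': -0.406, 'z': 0, 'iou': 0.99, 'n': 1} ws {'x': 456.3, 'y': 144.2, 'yaw': -0.396, 'z': np.float64(-1.3), 'iou': 0.99, 'n': 1}
```

```bash
python3 -m jog '{"claw":[1,1,1,1,1,1,0,0,0,0,0,0],"xyz":[[0.01,0.02,0.3],[0,0,0.3],[0,0,0.3],[0,0,0.2],[0,0,0.1],[0,0,0.05],[0,0,0],[0,0,0],[0,0,0],[0,0,0],[0,0,0],[0,0,0]],"twist":[[0,0,0],[0,0,0],[0,0,0],[0,0,0],[0,0,0],[0,0,0],[0,0,0],[0,0,0],[0,0,0],[0,0,0],[0,0,0],[0,0,0]]}'
```

```text
clock: 5.48
eef_pos: [603.9, 164.1, 7.0]
tool_rot: [3.141, -0.0, 1.568]
force: [-0.5, -0.2, 5.2]
width: 25.8
gripper_force: 59.0
```

```bash
python3 -m jog '{"claw":[0,0,0,0],"xyz":[[0,0,-0.3],[0,0,-0.4],[0,0,-0.3],[0,0,0]],"twist":[[0,0,0],[0,0,0],[0,0,0],[0,0,0]]}'
python3 - <<'E'
from h import *
w=snap("wrist");cv2.imwrite("pics/w2.png",cv2.resize(w["color"][150:400,170:480,::-1],(620,500)))
E
```

```text
clock: 5.98
eef_pos: [605.1, 164.3, 108.6]
tool_rot: [3.137, -0.001, 1.569]
force: [0.4, -0.6, -0.5]
width: 25.7
gripper_force: 59.0
```

View pics/w2.png

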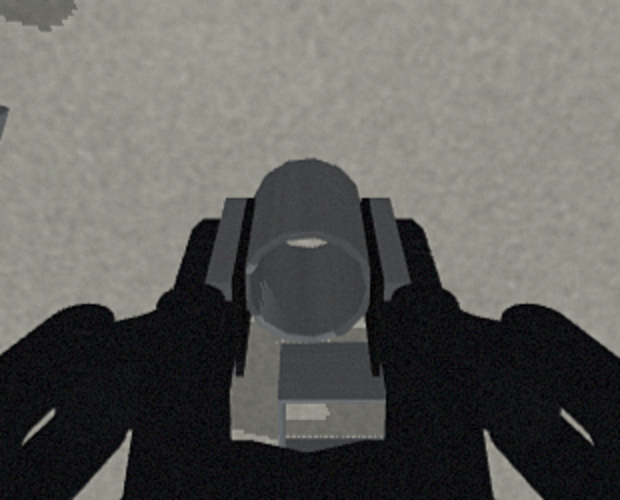

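```bash
python3 -m jog '{"claw":[0,0,0,0,0,0,0,0,0,0],"xyz":[[-0.5,-0.005,0],[-0.5,-0.005,0],[-0.5,-0.005,0],[-0.5,-0.005,0],[-0.5,-0.005,0],[-0.5,-0.005,0],[-0.5,-0.005,0],[-0.5,-0.005,0],[0,0,0],[0,0,0]],"twist":[[0,0,0],[0,0,0],[0,0,0],[0,0,0],[0,0,0],[0,0,0],[0,0,0],[0,0,0],[0,0,0],[0,0,0]]}'
python3 - <<'E'
from h import *
w=snap("wrist","w3.png");t=snap("top")
p=np.mean([readout.read_state()["eef_pos"] for _ in range(1)],axis=0)
print(p,fit("rb",[w],X0["rb"]),fit("rb",[w],X0["rb"],True),readout.read_state()["tool_rot"])
# held ring: rim centre px -> at rim height
print(atz(w,324,292,p[2]-6+35))
E
```

```text
clock: 7.28
eef_pos: [597.5, -235.0, 104.7]
tool_rot: [-3.139, -0.002, 1.568]
force: [-0.3, 0.5, -0.0]
width: 25.7
gripper_force: 58.9
[ 598.34030528 -233.61136506  105.24160564] {'x': 601.7, 'y': -162.0, 'yaw': -0.024, 'z': 0, 'iou': 0.994, 'n': 1} {'x': 601.6, 'y': -162.1, 'yaw': 0.019, 'z': np.float64(0.7), 'iou': 0.996, 'n': 1} [-3.14007119e+00 -2.13775148e-03  1.57082838e+00]
[ 598.70214152 -231.20264894  134.24160564]
```

View pics/w3.png

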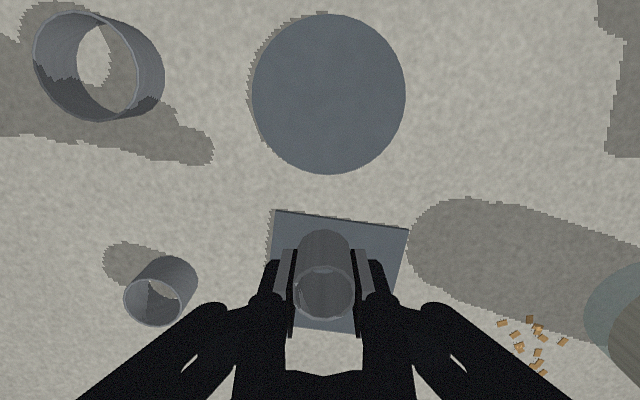

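```bash
python3 -m jog '{"claw":[0,0,0,0,0,0,0,0,1,1,1,1],"xyz":[[0.35,0.035,0],[0.36,0,0],[0,0,0.3],[0,0,0.3],[0,0,0.2],[0,0,0.1],[0,0,0.055],[0,0,0],[0,0,0],[0,0,0],[0,0,0],[0,0,-0.1]],"twist":[[0,0,0],[0,0,0],[0,0,0],[0,0,0],[0,0,0],[0,0,0],[0,0,0],[0,0,0],[0,0,0],[0,0,0],[0,0,0],[0,0,0]]}'
python3 -m jog '{"claw":[1,1,1,1],"xyz":[[0,0,-0.3],[0,0,-0.4],[0,0,-0.2],[0,0,0]],"twist":[[0,0,0],[0,0,0],[0,0,0],[0,0,0]]}'
python3 - <<'E'
from h import *
w=snap("wrist","w4.png")
print(fit("rb",[w],X0["rb"]),fit("rs",[w],(601,-162,4,0)))
E
```

```text
clock: 8.88
eef_pos: [601.5, -164.8, 20.5]
tool_rot: [-3.14, -0.0, 1.568]
force: [-0.7, -0.5, -0.6]
width: 85.4
gripper_force: 0.0
clock: 9.38
eef_pos: [603.5, -165.5, 113.1]
tool_rot: [3.137, 0.001, 1.569]
force: [0.1, -1.0, 0.1]
width: 85.5
gripper_force: 0.0Traceback (most recent call last):
  File "<stdin>", line 3, in <module>
  File "h.py", line 53, in fit
    r=minimize(cost,p0,method="Nelder-Mead",options=dict(initial_simplex=sim,xatol=.03,fatol=1e-4))
    res = _minimize_neldermead(fun, x0, args, callback, bounds=bounds,
                               **options)
    fsim[k] = func(sim[k])
              ~~~~^^^^^^^^
    fx = function(np.copy(x), *(wrapper_args + args))
  File "h.py", line 50, in cost
    return s/len(T)
           ~^~~~~~~
ZeroDivisionError: division by zero
```

View pics/w4.png

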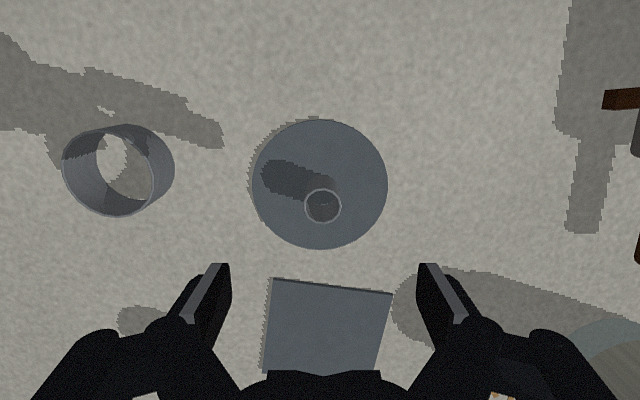

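```bash
python3 - <<'E'
from h import *
w=snap("wrist")
print(atz(w,323,207,39),atz(w,319.5,184,4),readout.read_state()["eef_pos"])
E
python3 -m jog '{"claw":[1,1,1,1,1,1],"xyz":[[-0.36,-0.35,0],[-0.36,-0.35,0],[-0.36,-0.35,0],[-0.36,-0.35,0],[0,0,0],[0,0,0]],"twist":[[0,0,0],[0,0,0],[0,0,0],[0,0,0],[0,0,0],[0,0,0]]}'
python3 - <<'E'
from h import *
w=snap("wrist","w5.png")
print(fit("rm",[w],X0["rm"]),fit("rm",[w],X0["rm"],True),readout.read_state()["eef_pos"])
E
```

```text
[ 603.16946401 -163.22714796   39.        ] [ 600.40230027 -156.93629582    4.        ] [ 601.77143391 -164.82690921  110.58784917]
clock: 10.22
eef_pos: [461.6, -308.1, 109.9]
tool_rot: [-3.141, -0.002, 1.568]
force: [-1.0, 0.3, 0.5]
width: 85.5
gripper_force: 0.0
{'x': 465.2, 'y': -312.1, 'yaw': 0.083, 'z': 0, 'iou': 0.959, 'n': 1} {'x': 465.1, 'y': -313.5, 'yaw': 0.332, 'z': np.float64(-5.0), 'iou': 0.987, 'n': 1} [ 462.29696208 -307.44479165  109.98781247]
```

```bash
python3 -m jog '{"claw":[1,1,1,1,1,1,0,0,0,0,0,0],"xyz":[[-0.04,0.03,0.3],[0,0,0.3],[0,0,0.2],[0,0,0.15],[0,0,0.1],[0,0,0.02],[0,0,0],[0,0,0],[0,0,0],[0,0,0],[0,0,0],[0,0,0]],"twist":[[0,0,0],[0,0,0],[0,0,0],[0,0,0],[0,0,0],[0,0,0],[0,0,0],[0,0,0],[0,0,0],[0,0,0],[0,0,0],[0,0,0]]}'
python3 -m jog '{"claw":[0,0,0,0],"xyz":[[0,0,-0.3],[0,0,-0.4],[0,0,-0.3],[0,0,0]],"twist":[[0,0,0],[0,0,0],[0,0,0],[0,0,0]]}'
```

```text
clock: 11.78
eef_pos: [465.2, -313.1, 4.7]
tool_rot: [3.14, 0.001, 1.568]
force: [-0.7, 0.3, 5.5]
width: 43.9
gripper_force: 61.0
clock: 12.28
eef_pos: [466.2, -313.8, 106.1]
tool_rot: [3.137, 0.003, 1.568]
force: [0.9, 0.3, -1.0]
width: 43.6
gripper_force: 61.2
```

```bash
python3 -m jog '{"claw":[0,0,0,0,0,0],"xyz":[[0.37,0.34,0],[0.37,0.34,0],[0.37,0.34,0],[0.38,0.35,0],[0,0,0.2],[0,0,0]],"twist":[[0,0,0],[0,0,0],[0,0,0],[0,0,0],[0,0,0],[0,0,0]]}'
python3 - <<'E'
from h import *
w=snap("wrist");cv2.imwrite("pics/w6.png",cv2.resize(w["color"][60:400,120:520,::-1],(800,680))[:600]);print(readout.read_state()["eef_pos"])
E
```

```text
clock: 13.02
eef_pos: [600.0, -162.9, 81.1]
tool_rot: [-3.136, -0.001, 1.57]
force: [-0.7, -0.7, -0.6]
width: 43.7
gripper_force: 61.1
[ 600.45896141 -164.27772168   82.29029519]
```

View pics/w6.png

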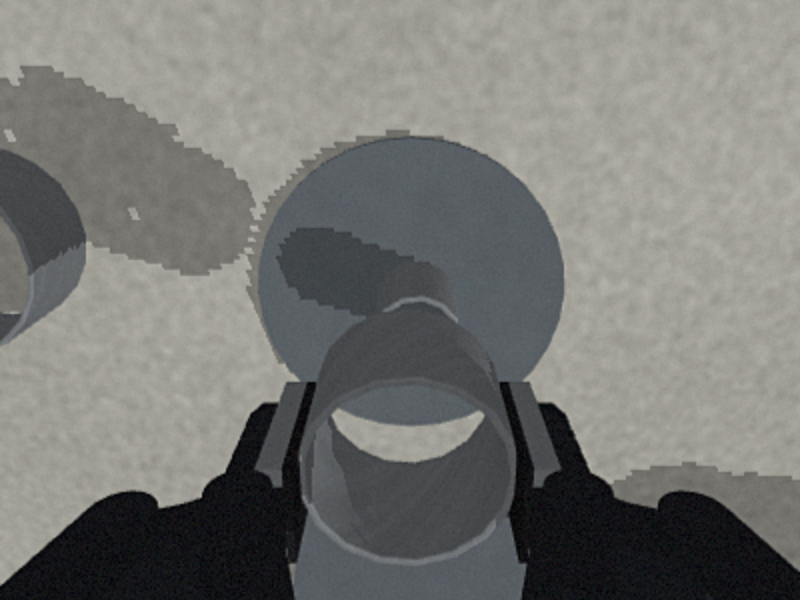

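```bash
python3 - <<'E'
from h import *
w=snap("wrist");z=readout.read_state()["eef_pos"][2]
print(z,atz(w,330.5,209.5,39)-[0,14,0],"held bottom",atz(w,324.3,214,z-5)-[0,23,0],"held rim",atz(w,324.7,(249.5+340.5)/2,z+30),"y edges",atz(w,324.7,249.5,z+30)[1]-23,atz(w,324.7,340.5,z+30)[1]+23,readout.read_state()["eef_pos"])
E
```

```text
83.1352963328551 [ 605.50689377 -166.83414361   39.        ] held bottom [ 601.78520519 -162.890507     78.13529633] held rim [ 601.95400822 -160.95083803  113.13529633] y edges -163.34167822283817 -160.91217319150618 [ 600.95351707 -164.99234301   83.13529633]
```

```bash
python3 -m jog '{"claw":[0,0,0,0,0,0],"xyz":[[-0.02,0.03,0.1],[0,0,0.15],[0,0,0.2],[0,0,0.2],[0,0,0.105],[0,0,0]],"twist":[[0,0,0],[0,0,0],[0,0,0],[0,0,0],[0,0,0],[0,0,0]]}'
```

```text
clock: 13.88
eef_pos: [603.7, -165.6, 8.7]
tool_rot: [-3.139, -0.002, 1.568]
force: [-5.2, 2.1, 9.6]
width: 43.8
gripper_force: 62.2
```

```bash
python3 -m jog '{"claw":[0,1,1,1,1,1,1,1,1],"xyz":[[0,0,-0.003],[0,0,0],[0,0,0],[0,0,0],[0,0,-0.1],[0,0,-0.3],[0,0,-0.4],[0,0,-0.2],[0,0,0]],"twist":[[0,0,0],[0,0,0],[0,0,0],[0,0,0],[0,0,0],[0,0,0],[0,0,0],[0,0,0],[0,0,0]]}'
python3 - <<'E'
from h import *
w=snap("wrist");cv2.imwrite("pics/w7.png",cv2.resize(w["color"][80:290,20:420,::-1],(800,420)));np.save("w7.npy",w);print(fit("rl",[w],X0["rl"]),readout.read_state()["eef_pos"])
E
```

```text
clock: 15.0
eef_pos: [606.6, -166.5, 110.9]
tool_rot: [3.137, 0.001, 1.568]
force: [-0.8, -0.8, 0.1]
width: 85.5
gripper_force: 0.0
{'x': 454.5, 'y': -141.9, 'yaw': 0.018, 'z': 0, 'iou': 0.973, 'n': 1} [ 605.51026084 -166.08927594  109.36761022]
```

View pics/w7.png

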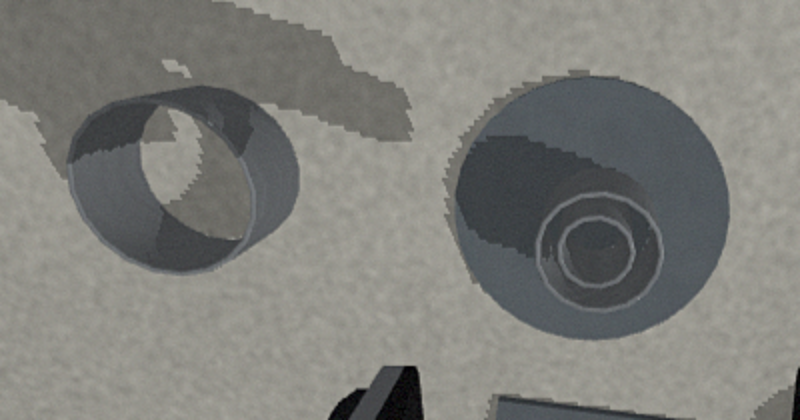

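```bash
python3 - <<'E'
from h import *
w=np.load("w7.npy",allow_pickle=True).item()
print("med",atz(w,320,206,39),"small",atz(w,318.5,206,39),"base",atz(w,316.5,184,4))
E
python3 -m jog '{"claw":[1,1,1,1,1,1],"xyz":[[0.06,-0.38,0],[0.06,-0.38,0],[0.06,-0.38,0],[0.06,-0.38,0],[0,0,0],[0,0,0]],"twist":[[0,0,0],[0,0,0],[0,0,0],[0,0,0],[0,0,0],[0,0,0]]}'
python3 - <<'E'
from h import *
w=snap("wrist");print(fit("rl",[w],X0["rl"]),fit("rl",[w],X0["rl"],True),readout.read_state()["eef_pos"])
E
```

```text
med [ 605.36967137 -163.70027852   39.        ] small [ 604.31827904 -163.69669393   39.        ] base [ 602.42069346 -158.23972792    4.        ]
clock: 15.8
eef_pos: [453.8, -141.8, 108.2]
tool_rot: [3.141, 0.0, 1.569]
force: [0.5, -1.6, 0.2]
width: 85.1
gripper_force: 0.0
{'x': 454.2, 'y': -142.4, 'yaw': 0.036, 'z': 0, 'iou': 0.968, 'n': 1} {'x': 454.3, 'y': -143.5, 'yaw': 0.324, 'z': np.float64(-4.1), 'iou': 0.989, 'n': 1} [ 454.2564265  -141.88225553  108.23072663]
```

```bash
python3 -m jog '{"claw":[1,1,1,1,1,1,0,0,0,0,0,0],"xyz":[[0,0,0.3],[0,0,0.3],[0,0,0.2],[0,0,0.15],[0,0,0.1],[0,0,0.02],[0,0,0],[0,0,0],[0,0,0],[0,0,0],[0,0,0],[0,0,0]],"twist":[[0,0,0],[0,0,0],[0,0,0],[0,0,0],[0,0,0],[0,0,0],[0,0,0],[0,0,0],[0,0,0],[0,0,0],[0,0,0],[0,0,0]]}'
python3 -m jog '{"claw":[0,0,0,0,0,0,0,0,0,0],"xyz":[[0,0,-0.3],[0,0,-0.4],[0,0,-0.3],[-0.053,0.377,0],[-0.053,0.377,0],[-0.053,0.377,0],[-0.053,0.377,0],[0,0,0.2],[0,0,0],[0,0,0]],"twist":[[0,0,0],[0,0,0],[0,0,0],[0,0,0],[0,0,0],[0,0,0],[0,0,0],[0,0,0],[0,0,0],[0,0,0]]}'
python3 - <<'E'
from h import *
w=snap("wrist");cv2.imwrite("pics/w8.png",cv2.resize(w["color"][100:400,120:520,::-1],(800,600)));print(readout.read_state()["eef_pos"]);np.save("w8.npy",w)
E
```

```text
clock: 17.35
eef_pos: [453.5, -141.7, 2.7]
tool_rot: [3.141, -0.0, 1.568]
force: [0.0, 1.2, 5.8]
width: 61.9
gripper_force: 65.5
clock: 18.6
eef_pos: [602.4, -163.3, 81.9]
tool_rot: [-3.139, -0.001, 1.567]
force: [0.8, 0.1, 0.2]
width: 61.6
gripper_force: 65.5
[ 602.89506543 -163.35809908   82.35722762]
```

View pics/w8.png

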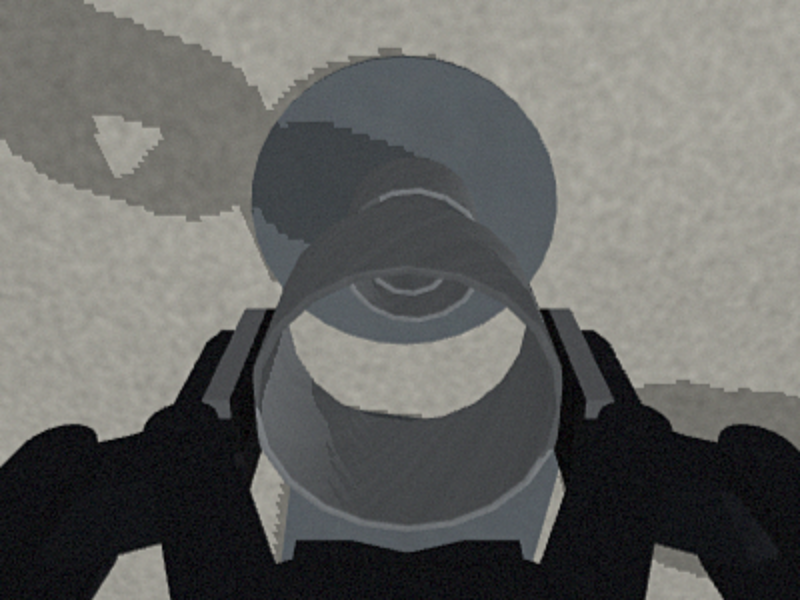

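```bash
python3 - <<'E'
from h import *
w=np.load("w8.npy",allow_pickle=True).item();z=82
print("med",atz(w,327,194,39)[:2]-[0,23],atz(w,326.5,260.5,39)[:2]+[0,23]); b=z-2.5
print("held bottom",atz(w,323.5,196.5,b)[:2]-[0,32],"bottom inner near", atz(w,324,100+418/2,b)[:2]+[0,30],"rim",atz(w,324,233,b+35)[:2]-[0,32],atz(w,324,363.5,b+35)[:2]+[0,32])
E
```

```text
med [ 605.33658507 -164.68155704] [ 605.05033673 -163.85338432]
held bottom [ 603.37055824 -161.30904728] bottom inner near [ 603.46473274 -162.71878252] rim [ 603.63245664 -163.55783264] [ 603.49474726 -161.70548779]
```

```bash
python3 -m jog '{"claw":[0,0,0,0,0,0],"xyz":[[-0.02,0.017,0.1],[0,0,0.15],[0,0,0.2],[0,0,0.2],[0,0,0.103],[0,0,0]],"twist":[[0,0,0],[0,0,0],[0,0,0],[0,0,0],[0,0,0],[0,0,0]]}'
```

```text
clock: 19.4
eef_pos: [604.7, -165.0, 6.8]
tool_rot: [-3.139, -0.002, 1.568]
force: [-2.8, 1.8, 4.7]
width: 61.3
gripper_force: 66.4
```

```bash
python3 -m jog '{"claw":[1,1,1,1,1,1,1,1],"xyz":[[0,0,0],[0,0,0],[0,0,0],[0,0,-0.1],[0,0,-0.3],[0,0,-0.4],[0,0,-0.2],[0,0,0]],"twist":[[0,0,0],[0,0,0],[0,0,0],[0,0,0],[0,0,0],[0,0,0],[0,0,0],[0,0,0]]}'
python3 - <<'E'
from h import *
w=snap("wrist");cv2.imwrite("pics/w9.png",cv2.resize(w["color"][80:290,180:480,::-1],(600,420)))
E
python3 -m jog '{"claw":[1,1,1,1,1,1,1,1,1,1],"xyz":[[0.51,-0.25,0],[0.51,-0.25,0],[0.51,-0.25,0],[0.51,-0.25,0],[0.51,-0.25,0],[0.51,-0.25,0],[0,0,0],[0,0,0],[0,0,0],[0,0,0]],"twist":[[0,0,0],[0,0,0],[0,0,0],[0,0,0],[0,0,0],[0,0,0],[0,0,0.0424],[0,0,0.0424],[0,0,0.0424],[0,0,0]]}'
python3 - <<'E'
from h import *
w=snap("wrist");print(fit("ss",[w],(456.5,144.7,0,-.4)),fit("ss",[w],(456.5,144.7,0,-.4),True),readout.read_state()["eef_pos"],readout.read_state()["tool_rot"])
E
```

```text
clock: 20.4
eef_pos: [606.6, -165.5, 108.3]
tool_rot: [3.139, 0.0, 1.569]
force: [1.1, 0.1, -1.1]
width: 85.7
gripper_force: 0.0
clock: 21.7
eef_pos: [455.2, 140.9, 105.8]
tool_rot: [-3.139, 0.002, 1.17]
force: [-0.5, -0.1, -0.2]
width: 85.2
gripper_force: 0.0
{'x': 457.1, 'y': 144.8, 'yaw': -0.399, 'z': 0, 'iou': 0.972, 'n': 1} {'x': 456.5, 'y': 143.6, 'yaw': -0.4, 'z': np.float64(-2.5), 'iou': 0.985, 'n': 1} [455.42331364 140.93423006 106.05529759] [-3.13932848e+00  1.96650223e-03  1.17144616e+00]
```

View pics/w9.png

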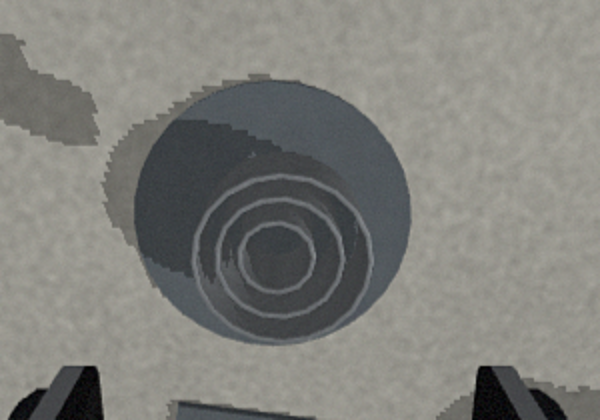

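```bash
python3 -m jog '{"claw":[1,1,1,1,1,1,0,0,0,0,0,0],"xyz":[[0.037,0.003,0.3],[0,0,0.3],[0,0,0.2],[0,0,0.12],[0,0,0.1],[0,0,0],[0,0,0],[0,0,0],[0,0,0],[0,0,0],[0,0,0],[0,0,0]],"twist":[[0,0,0],[0,0,0],[0,0,0],[0,0,0],[0,0,0],[0,0,0],[0,0,0],[0,0,0],[0,0,0],[0,0,0],[0,0,0],[0,0,0]]}'
python3 -m jog '{"claw":[0,0,0,0,0,0,0,0,0],"xyz":[[0,0,-0.3],[0,0,-0.4],[0,0,-0.3],[0,0,0],[0,0,0],[0,0,0],[0,0,0],[0,0,0],[0,0,0]],"twist":[[0,0,0],[0,0,0],[0,0,0],[0,0,-0.04],[0,0,-0.04],[0,0,0],[0,0,0],[0,0,0],[0,0,0]]}'
```

```text
clock: 23.25
eef_pos: [458.1, 144.7, 5.8]
tool_rot: [-3.141, -0.001, 1.169]
force: [-0.8, 0.5, 4.8]
width: 40.9
gripper_force: 60.4
clock: 24.38
eef_pos: [457.9, 144.4, 105.0]
tool_rot: [-3.141, -0.0, 1.42]
force: [-0.4, 0.3, 0.4]
width: 41.1
gripper_force: 60.8
```

```bash
python3 -m jog '{"claw":[0,0,0,0,0,0,0,0,0,0,0,0],"xyz":[[-0.495,0.222,0],[-0.495,0.222,0],[-0.495,0.222,0],[-0.495,0.222,0],[-0.495,0.222,0],[-0.495,0.222,0],[-0.495,0.222,0],[-0.495,0.222,0],[-0.495,0.222,0],[-0.495,0.222,0],[0,0,0],[0,0,0]],"twist":[[0,0,0],[0,0,0],[0,0,0],[0,0,0],[0,0,0],[0,0,0],[0,0,0],[0,0,0],[0,0,0],[0,0,0],[0,0,0],[0,0,0]]}'
python3 - <<'E'
from h import *
w=snap("wrist","w10.png");print(fit("sb",[w],(603,-308,0,-.155)),fit("sb",[w],(603,-308,0,-.155),True),readout.read_state()["eef_pos"],readout.read_state()["tool_rot"])
E
```

```text
clock: 25.88
eef_pos: [602.6, -377.5, 103.9]
tool_rot: [-3.139, -0.002, 1.419]
force: [-0.1, 1.5, -0.7]
width: 41.2
gripper_force: 60.9
{'x': 604.7, 'y': -309.7, 'yaw': -0.153, 'z': 0, 'iou': 0.993, 'n': 1} {'x': 604.8, 'y': -309.8, 'yaw': -0.155, 'z': np.float64(1.0), 'iou': 0.994, 'n': 1} [ 603.09201575 -376.48855789  104.01484699] [-3.13949400e+00 -2.35358015e-03  1.42080766e+00]
```

```bash
python3 -m jog '{"claw":[0,0,0,0,0,0,0,0,1,1,1,1],"xyz":[[0.345,-0.043,0],[0.35,-0.043,0],[0,0,0.3],[0,0,0.3],[0,0,0.2],[0,0,0.1],[0,0,0.055],[0,0,0],[0,0,0],[0,0,0],[0,0,0],[0,0,-0.1]],"twist":[[0,0,0],[0,0,0],[0,0,0],[0,0,0],[0,0,0],[0,0,0],[0,0,0],[0,0,0],[0,0,0],[0,0,0],[0,0,0],[0,0,0]]}'
python3 -m jog '{"claw":[1,1,1,1],"xyz":[[0,0,-0.3],[0,0,-0.4],[0,0,-0.2],[0,0,0]],"twist":[[0,0,0],[0,0,0],[0,0,0],[0,0,0]]}'
python3 - <<'E'
from h import *
w=snap("wrist");cv2.imwrite("pics/w11.png",cv2.resize(w["color"][80:290,180:480,::-1],(600,420)));np.save("w11.npy",w);print(readout.read_state()["eef_pos"],readout.read_state()["tool_rot"])
E
```

```text
clock: 27.42
eef_pos: [604.4, -307.9, 18.8]
tool_rot: [-3.139, -0.001, 1.42]
force: [-0.7, -0.0, 0.2]
width: 84.9
gripper_force: 0.0
clock: 27.92
eef_pos: [606.1, -308.8, 110.9]
tool_rot: [3.139, 0.001, 1.42]
force: [-0.1, -0.9, -0.4]
width: 85.4
gripper_force: 0.0
[ 605.18386482 -308.00831383  109.29053036] [-3.14111478e+00 -6.80018965e-04  1.42027093e+00]
```

View pics/w11.png

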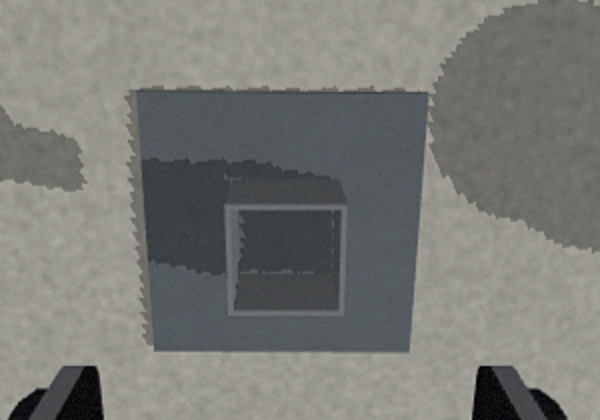

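```bash
python3 - <<'E'
from h import *
w=np.load("w11.npy",allow_pickle=True).item();print(atz(w,323.2,209.7,39))
E
python3 -m jog '{"claw":[1,1,1,1,1,1,1,1,1],"xyz":[[0.525,-0.055,0],[0.525,-0.055,0],[0.525,-0.055,0],[0.525,-0.055,0],[0.525,-0.055,0],[0.525,-0.055,0],[0,0,0],[0,0,0],[0,0,0]],"twist":[[0,0,0],[0,0,0],[0,0,0],[0,0,0],[0,0,0],[0,0,0],[0,0,-0.054],[0,0,0],[0,0,0]]}'
python3 - <<'E'
from h import *
w=snap("wrist");print(fit("sl",[w],(620,8.7,0,0.03)),fit("sl",[w],(620,8.7,0,0.03),True),readout.read_state()["eef_pos"],readout.read_state()["tool_rot"])
E
```

```text
[ 607.05538472 -308.80328628   39.        ]
clock: 29.1
eef_pos: [619.1, 6.7, 108.6]
tool_rot: [-3.139, 0.0, 1.585]
force: [-0.1, -0.3, -0.4]
width: 85.7
gripper_force: 0.0
{'x': 623.3, 'y': 8.6, 'yaw': -0.006, 'z': 0, 'iou': 0.988, 'n': 1} {'x': 623.4, 'y': 8.3, 'yaw': -0.004, 'z': np.float64(-1.2), 'iou': 0.992, 'n': 1} [619.26303318   6.64030224 108.79869409] [-3.13959432e+00  2.00827674e-04  1.58539841e+00]
```

```bash
python3 -m jog '{"claw":[1,1,1,1,1,1,0,0,0,0,0,0],"xyz":[[0.019,0.036,0.3],[0,0,0.3],[0,0,0.2],[0,0,0.16],[0,0,0.1],[0,0,0],[0,0,0],[0,0,0],[0,0,0],[0,0,0],[0,0,0],[0,0,0]],"twist":[[0,0,0.006],[0,0,0],[0,0,0],[0,0,0],[0,0,0],[0,0,0],[0,0,0],[0,0,0],[0,0,0],[0,0,0],[0,0,0],[0,0,0]]}'
python3 -m jog '{"claw":[0,0,0,0,0,0,0,0],"xyz":[[0,0,-0.3],[0,0,-0.4],[0,0,-0.3],[0,0,0],[0,0,0],[0,0,0],[0,0,0],[0,0,0]],"twist":[[0,0,0],[0,0,0],[0,0,0],[0,0,0.047],[0,0,0],[0,0,0],[0,0,0],[0,0,0]]}'
```

```text
clock: 30.65
eef_pos: [624.1, 10.1, 4.6]
tool_rot: [3.14, -0.001, 1.571]
force: [-0.4, -0.7, 5.7]
width: 59.3
gripper_force: 65.2
clock: 31.65
eef_pos: [623.2, 10.0, 103.1]
tool_rot: [-3.14, -0.0, 1.424]
force: [-0.5, -0.0, -0.1]
width: 59.2
gripper_force: 64.7
```

```bash
python3 -m jog '{"claw":[0,0,0,0,0,0,0,0,0],"xyz":[[-0.5275,0.05,0],[-0.5275,0.05,0],[-0.5275,0.05,0],[-0.5275,0.05,0],[-0.5275,0.05,0],[-0.5275,0.05,0],[0,0,0.2],[0,0,0],[0,0,0]],"twist":[[0,0,0],[0,0,0],[0,0,0],[0,0,0],[0,0,0],[0,0,0],[0,0,0],[0,0,0],[0,0,0]]}'
python3 - <<'E'
from h import *
w=snap("wrist");cv2.imwrite("pics/w12.png",cv2.resize(w["color"][100:400,120:520,::-1],(800,600)));print(readout.read_state()["eef_pos"]);np.save("w12.npy",w)
E
```

```text
clock: 32.78
eef_pos: [607.1, -305.4, 83.0]
tool_rot: [-3.14, -0.002, 1.425]
force: [-0.2, -0.4, -0.9]
width: 59.0
gripper_force: 64.7
[ 607.3760761  -305.61748636   83.50235491]
```

View pics/w12.png

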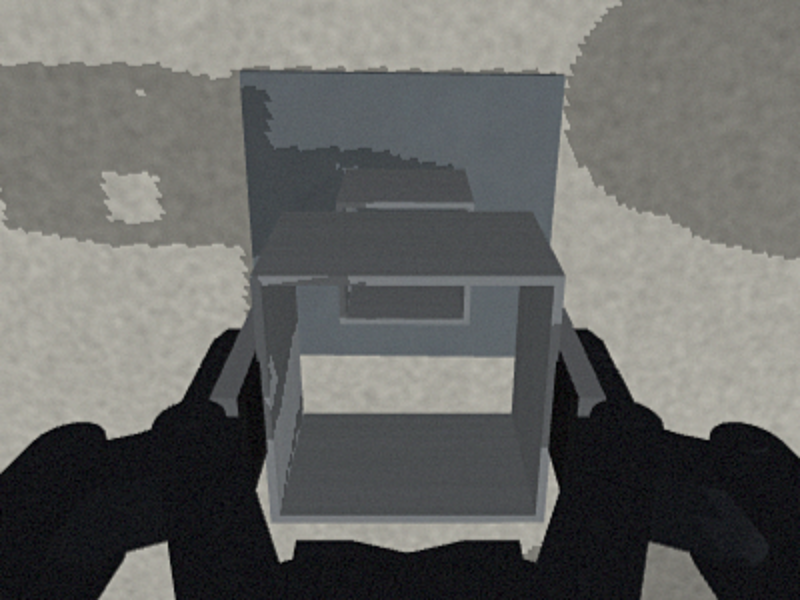

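```bash
python3 - <<'E'
from h import *
w=np.load("w12.npy",allow_pickle=True).item();y=1.424;b=83-4.5
tx=np.array([np.cos(y),np.sin(y)]);ty=np.array([np.sin(y),-np.cos(y)])
def P(u,v,z,off): 
    p=atz(w,120+u/2,100+v/2,z)[:2]+off*tx; return [round(float(p@tx),1),round(float(p@ty),1)]
print("small",P(405,202,39,-21),P(404.5,323,39,21))
print("held rim",P(408,276,b+35,-30),P(409,522,b+35,30),"bottom",P(407,211,b,-30),P(407,413,b,28))
E
```

```text
small [-217.5, 645.6] [-217.2, 645.5]
held rim [-214.7, 646.4] [-214.5, 646.8] bottom [-214.6, 646.2] [-214.7, 646.3]
```

```bash
python3 -m jog '{"claw":[0,0,0,0,0,0],"xyz":[[-0.026,-0.008,0.1],[0,0,0.15],[0,0,0.2],[0,0,0.2],[0,0,0.104],[0,0,0]],"twist":[[0,0,0],[0,0,0],[0,0,0],[0,0,0],[0,0,0],[0,0,0]]}'
```

```text
clock: 33.58
eef_pos: [604.3, -309.2, 8.4]
tool_rot: [-3.139, -0.002, 1.423]
force: [-4.2, 4.0, 9.6]
width: 58.8
gripper_force: 66.4
```

```bash
python3 -m jog '{"claw":[0,1,1,1,1,1,1,1,1,1],"xyz":[[0,0,-0.002],[0,0,0],[0,0,0],[0,0,0],[0,0,-0.1],[0,0,-0.3],[0,0,-0.4],[0,0,-0.4],[0,0,0],[0,0,0]],"twist":[[0,0,0],[0,0,0],[0,0,0],[0,0,0],[0,0,0],[0,0,0],[0,0,0],[0,0,0],[0,0,0],[0,0,0]]}'
python3 - <<'E'
from h import *
w=snap("wrist","w13.png")
E
```

```text
clock: 34.83
eef_pos: [605.2, -309.5, 128.1]
tool_rot: [-3.141, -0.001, 1.423]
force: [0.4, -0.3, 0.1]
width: 85.8
gripper_force: 0.0
```

View pics/w13.png

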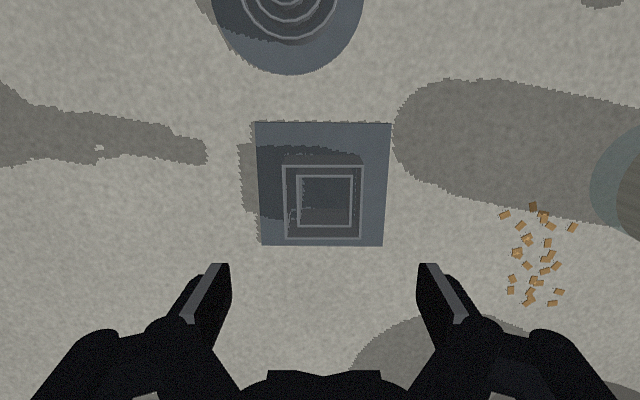

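The square cutters are nested and flat: the large rim is centred at pixel (322, 201) and the small at (324, 201). The round nest above them is intact.

```bash
python3 -c "
from cell import order; print(order.finish_job())"
```

```text
the job is handed in; nothing more can be done
None
```

All five cutters are nested on their bases (three round, then two square), with nothing touching the star, bowl or jar as far as I could tell; I handed the job in at about 35 s on the robot's clock, and it returned no verdict.

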